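# Lock the grinder's ring with the pin spanner

## Task

Take the orange-handled pin spanner out of its stand, seat both of its prongs fully in the two holes of the bean grinder's steel lock ring, and only then turn the ring clockwise (seen from above) with it until the ring comes up against its stop. Work gently: do not press or wrench hard on the grinder, touch the grinder only with the spanner, and do not disturb anything else. Then put the spanner back into its stand, prongs down, as it was, and let go.

Things in the scene. Friction and masses are not known exactly. Their poses are not given: they have to be found in the camera images.
- grinder: bean grinder, hopper off, fixed to the counter: black box 150 mm (its x) by 130 mm (its y) by 66 mm high, buttons towards its -x; in the middle of its top a round aluminium seat (radius 60 mm to height 84 mm, then a rim of radius 56 mm to height 100 mm) holds the steel lock ring. It is spoiled if the spanner bears on it with over about 50 N in all. Origin: centre of the underside, z up
- ring_face (a point): point on the lock ring's axis, level with its flat top (105 mm above the counter); axes as the grinder's. The ring is a steel disc, radius 48 mm, with two opposite square holes, 10 mm wide, 12 mm deep, dark inside, 30 mm from the axis. Find them by looking, or by sliding the prongs lightly over the face until they drop in: their angle is known only roughly (see ring)
- ring (a joint): turn of the ring, rad, clockwise from above: starts at 0 to 0.3; 1.0 = hard stop, fully tight (its red line meets the white mark on the rim). Stays where left; about 0.2 N m turns it. From above, the line through the holes lies 0.6 + c - (this value) rad counter-clockwise from the grinder's y axis; c is fixed in a run but unknown, between -0.3 and 0.3
- spanner: pin spanner, loose, 0.16 to 0.26 kg: steel bar 84 mm (its x) by 24 mm (y) by 10 mm thick, two round-ended prongs, 6 mm diameter, 10 mm long, under it at x = +30 and -30 mm; orange upright grip on top, 34 mm (x) by 14 mm (y), from 10 to 56 mm above the origin. Origin: centre of the bar's underside, z up. Either end fits either hole; when seated the bar lies on the ring
- prong_a (a point): tip of the prong at the spanner's +x end, 10 mm below the bar's underside
- prong_b (a point): tip of the prong at the spanner's -x end, 10 mm below the bar's underside
- stand: grey block fixed to the counter, 110 mm (its x) by 60 mm (its y) by 35 mm high, with a slot 76 mm (x) by 14 mm (y), 22 mm deep in the middle of its top. The spanner stands here with its prongs in the slot, its bar along the stand's x axis (either way round), the bar's underside on the block's top, 35 mm above the counter. Origin: centre of the underside
- hopper: loose amber bean hopper, 120 mm across, 115 mm high, open top; bystander. Origin: centre of the underside
- bean_jar: loose glass jar, 80 mm across, 120 mm high; bystander. Origin: centre of the underside
- mug: loose white mug, 80 mm across, 90 mm high; bystander. Origin: centre of the underside
- tamper: loose steel coffee tamper, 58 mm across, 82 mm high; bystander. Origin: centre of the underside
- spare_burr: loose dark steel burr ring, 60 mm across, 12 mm thick, lying flat; bystander. Origin: centre of the underside
- cup: loose paper-white cup, 78 mm across, 90 mm high; bystander. Origin: centre of the underside
- brush: loose cleaning brush lying on the counter; bystander
Things that resemble listed ones, but are neither listed nor needed, are in the scene too. What is shaped like the spanner but red is not meant. Leave any turquoise look-alike of the stand alone.

How it is judged:
On the way, in this order (a step that is already met when the one before it is completed fails the run):
1. both prongs are fully seated in the ring's holes (tips at least 7 mm below its face), the ring still short of its stop (z of each of prong_a, prong_b in the frame of ring_face below -0.007 m and horizontal distance between spanner and ring_face below 0.008 m and value of joint ring below 0.6 rad), for 0.2 s.
2. the ring is turned to its stop (within 0.05 rad) with both prongs still in the holes (value of joint ring above 0.95 rad and z of each of prong_a, prong_b in the frame of ring_face below -0.003 m), for 0.2 s.
At the end, for the whole second after the job is handed in: the lock ring is at its stop (within 0.05 rad), and the spanner stands released and at rest in its stand, prongs down in the slot: origin within 10 mm of the stand's middle, bar down on the block's top (within 4 mm), upright within 0.1 rad and along the slot within 0.2 rad (value of joint ring above 0.95 rad and horizontal distance between spanner and stand below 0.01 m and z of spanner in the frame of stand between 0.032 and 0.039 m and angle between spanner's own z axis and vertical below 0.1 rad and angle between the x axis of spanner and the x axis of stand, either way round below 0.2 rad and linear speed of spanner below 0.02 m/s); the robot touches nothing.
It fails at once if the spanner is pressed or wrenched against the grinder with more than 50 N in all (both prongs and bar added up) (contact force between spanner and grinder above 50 N).
It fails at once if the ring is turned (faster than 0.15 rad/s) while the prongs are not both at least 2 mm in its holes ((velocity of joint ring above 0.15 rad/s or velocity of joint ring below -0.15 rad/s) and z of any of prong_a, prong_b in the frame of ring_face above -0.002 m).
It fails at once if the robot itself pushes on the grinder (more than 3 N) (contact force between any of the fingers, the arm and grinder above 3 N).
It fails at once if a bystander is moved by more than 20 mm (distance of any of hopper, bean_jar, mug, tamper, spare_burr, cup, brush from where it was at the start of the episode above 0.02 m).
It also fails if it takes over 72 s, if anything falls off the work surface, if the arm or the gripper's body presses on something with over 40 N, if the wrist force passes 120 N, or if a joint passes its speed limit or range.

## Robot

A 6-joint arm with a two-finger parallel gripper is mounted at the origin on the work surface. World frame = base frame: x ahead of the robot, y to its left, z up, the work surface at z = 0. Lengths are in m, angles in rad, forces in N, time in s.
With the tool pointing down it reaches from about 0.225 to 0.875 m from the base axis. Payload 3.4 kg.
Tool frame: the origin (TCP) lies at the very end of the fingers, on their centre line; the grasp point (between the pads) lies 19 mm behind it; z points along the fingers, y is the direction in which the jaws open and shut (so a half turn about z gives the same grasp; the last joint's range is limited). The gripper opens to 85 mm and grips with 20 to 120 N. Pads are 22 mm wide; open, the fingers measure 114 mm over their backs; the gripper's body (76 mm by 85 mm) begins 54 mm behind the grasp point. The pads swing forward as they close: fully open they stand 13 mm farther back than shut.
Start: joints at [1.143, 0.276, 1.505, -0, 1.361, -0.121], TCP at [0.174, 0.548, 0.231] pointing down, gripper open.
Joint ranges: [-2.89, 2.89], [-0.75, 2.08], [0.22, 2.7], [-1.18, 4.32], [0.11, 2.71], [-2.7, 2.7]. Speed limits (rad/s): [2.57, 2.57, 3.14, 3.14, 3.14, 3.14].

## Interface

Orientations are given as a unit quaternion [w, x, y, z].
In Python, from rig import get_state, get_image, calibration, sign_off gives the robot as it stands. The module is installed in compiled form; this text tells all that it offers.
- The arm moves only by the tool drive_tool, never from a script. Its argument "targets" is one flat list of numbers, 7 for each row, row after row: the turn, a rotation vector about the tool's x, y, z in degrees, then the shift along the tool's x, y, z in mm, then the opening, from 0 (shut) to 1 (fully open). In form: [wx, wy, wz, tx, ty, tz, fingers, wx, wy, wz, tx, ty, tz, fingers, ...]. A call has 1 to 12 rows; each row shifts and turns the commanded pose from where the row before left it, along the tool's axes as they then stand; what a row does not reach is not made up. A row lasts 1/8 s, in which the tool goes at most 62.5 mm and 10.7 degrees, less where a joint would pass 70% of its speed; a pose out of reach is approached as far as the arm can. A call is refused whole if a number of a shift passes 62.5 or a number of a turn 10.7, either way. A call with a gripper value outside its range is refused whole. The fingers move at their own pace and stop on an object; "grip_force" is the grip in N (left out, the last holds). Time passes only in rows, so rows that do not move let the fingers close. It gives the time, the measured TCP pose, the force and the opening at its end, in the units of the state.
- get_state(): the state, without advancing time (a new reading comes with each control period).
- get_image(name): name is "side" or "top" or "wrist"; returns the picture (384x512x3 uint8, red, green, blue); there is no depth.
- calibration(name): a dict with "mtx" (3x3 intrinsics, pixels), "world_to_cam" (4x4, takes a point from world to camera coordinates); the wrist camera has in their place "hand_eye" (4x4, takes a point from camera to tool coordinates, whose origin is the TCP and whose axes are the flange's). Camera axes: x right, y down, z forward; pixel columns grow to the right and rows downward; lengths in m; the calibration is good to about 2 mm. A picture is of the moment at which its call begins: read the wrist's pose just before it. calibration takes no time and is no camera call.
- sign_off(): hands the job in, once; it reports no verdict.
The state is a dict: "clock": time; "qpos": joint angles; "qd": joint speeds; "effort": joint torques, N m; "position": TCP position; "ee_rot": TCP orientation; "contact_force": force on the tool from outside, world axes, zero at the start; "moment": the same for the moment, N m; "width": finger opening in m.
Only numpy, scipy, OpenCV 4.12 (cv2) and the standard library are available. Lean on these libraries where they do the work, as an engineer would, in place of code of your own. Each camera call takes 0.05 s, during which the arm holds its last target.

## Working session

There is one attempt and no reset: what is moved stays moved. The work goes in short steps, Python scripts to look and compute and a tool call to move; the robot and the scene stay as the last step left them, time stands still between calls to the robot, and variables do not carry over. Pictures are saved under pics/ and viewed, and the job is handed in when it is done.

Besides the shell and the picture viewer there is one more tool, called after "Emit:" in YAML: its name, and indented under it one key for each argument. drive_tool: Moves the arm, as the interface text tells. Its arguments: {"type":"object","properties":{"targets":{"type":"array"},"grip_force":{"type":"number"}},"required":["targets"]}

```bash
mkdir -p pics; cat > h.py <<'E'
from rig import *
import cv2, numpy as np, json
def snap(n,f):
    s=get_state(); im=get_image(n); cv2.imwrite('pics/'+f+'.png',im[:,:,::-1]); np.save('pics/'+f+'.npy',im); json.dump({k:np.array(v).tolist() for k,v in s.items()},open('pics/'+f+'.json','w')); return im,s
E
python3 - <<'E'
from h import *
np.set_printoptions(precision=4,suppress=True)
for n in('top','side','wrist'):
    im,s=snap(n,n+'0'); c=calibration(n); print(n,c)
print(get_state())
E
```

```text
top {'mtx': array([[404.0812,   0.    , 255.1043],
       [  0.    , 404.0812, 191.8431],
       [  0.    ,   0.    ,   1.    ]]), 'world_to_cam': array([[-0.003 , -1.    ,  0.0047, -0.0106],
       [-0.9865,  0.0022, -0.1636,  0.5599],
       [ 0.1636, -0.0051, -0.9865,  1.1671],
       [ 0.    ,  0.    ,  0.    ,  1.    ]])}
side {'mtx': array([[489.2022,   0.    , 263.2247],
       [  0.    , 489.2022, 191.8   ],
       [  0.    ,   0.    ,   1.    ]]), 'world_to_cam': array([[ 0.6932, -0.7207,  0.0099, -0.3857],
       [-0.3582, -0.3563, -0.863 ,  0.3025],
       [ 0.6255,  0.5947, -0.5051,  0.9637],
       [ 0.    ,  0.    ,  0.    ,  1.    ]])}
wrist {'mtx': array([[301.0776,   0.    , 253.4373],
       [  0.    , 301.0776, 195.8452],
       [  0.    ,   0.    ,   1.    ]]), 'hand_eye': array([[-0.    , -0.9605, -0.2784,  0.0706],
       [ 1.    , -0.0002,  0.0006,  0.0003],
       [-0.0006, -0.2784,  0.9605, -0.143 ],
       [ 0.    ,  0.    ,  0.    ,  1.    ]])}
{'clock': 0.15, 'qpos': array([ 1.143 ,  0.2765,  1.5059,  0.    ,  1.3607, -0.121 ]), 'qd': array([ 0.    , -0.0023, -0.0039, -0.0014, -0.0002,  0.0013]), 'effort': array([  0.0008, -41.7146, -24.6033,  -0.0003,   0.0077,  -0.    ]), 'position': array([0.1735, 0.5478, 0.2306]), 'ee_rot': array([-0.0002,  0.1528,  0.9883, -0.0007]), 'contact_force': array([-0.6353,  0.2327,  0.1028]), 'moment': array([ 0.0321, -0.0293, -0.0167]), 'width': 0.08530073537993464}
```

View pics/top0.png

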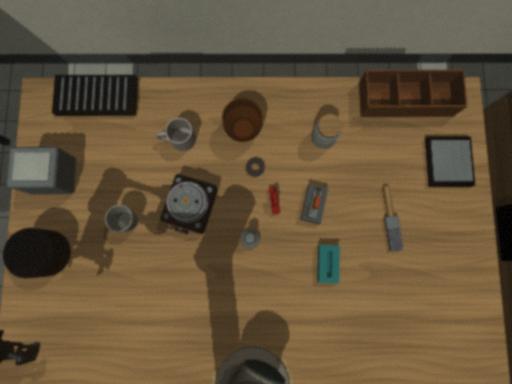

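View pics/side0.png

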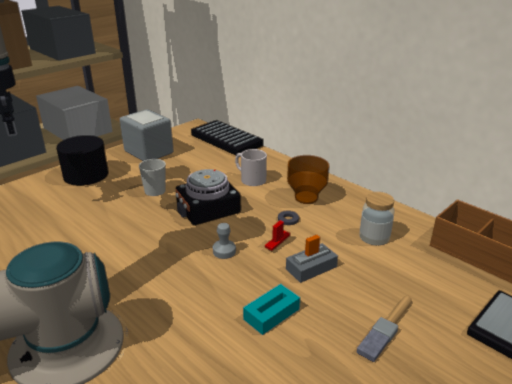

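View pics/wrist0.png

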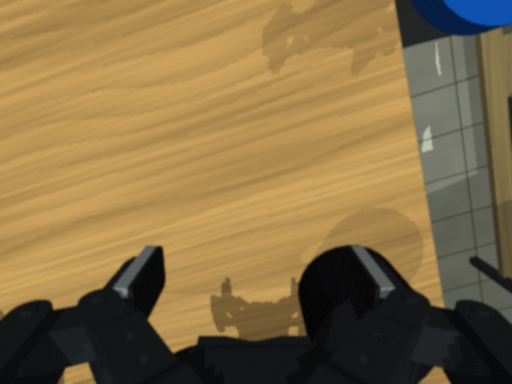

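```bash
python3 - <<'E'
from h import *
t=np.load('pics/top0.npy')[:,:,::-1]; s=np.load('pics/side0.npy')[:,:,::-1]
a=cv2.resize(t[160:250,145:235],(400,400),interpolation=cv2.INTER_CUBIC)
b=cv2.resize(t[160:250,260:350],(400,400),interpolation=cv2.INTER_CUBIC)
cv2.imwrite('pics/topz.png',np.hstack([a,b]))
E
```

```text
(no output)
```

View pics/topz.png

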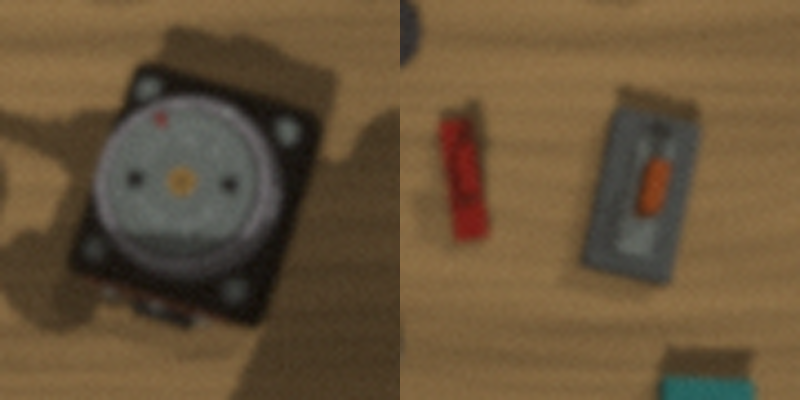

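```bash
cat >> h.py <<'E'
np.set_printoptions(precision=4,suppress=True)
from scipy.spatial.transform import Rotation as R
def ray(name,uv,z,s=None):
    c=calibration(name); K=c['mtx']
    if name=='wrist':
        q=np.array(s['ee_rot']); T=np.eye(4); T[:3,:3]=R.from_quat(q[[1,2,3,0]]).as_matrix(); T[:3,3]=s['position']
        Cw=T@c['hand_eye']
    else: Cw=np.linalg.inv(c['world_to_cam'])
    uv=np.atleast_2d(np.array(uv,float)); d=np.c_[(uv-K[:2,2])/[K[0,0],K[1,1]],np.ones(len(uv))]@Cw[:3,:3].T
    o=Cw[:3,3]; return o+d*((z-o[2])/d[:,2])[:,None]
def toolmat(s):
    q=np.array(s['ee_rot']); return R.from_quat(q[[1,2,3,0]]).as_matrix()
E
python3 - <<'E'
from h import *
z=lambda u,v,x0:(x0+u/4.4444-.4,160+v/4.4444-.4)
print('holes',h:=ray('top',[z(136,180,145),z(230,185,145),z(181,181,145)],.105), np.linalg.norm(h[0]-h[1]))
print('body corners',ray('top',[z(140,65,145),z(325,112,145),z(260,325,145),z(72,270,145)],.066))
print('red',ray('top',z(160,119,145),.105))
print('grip top',ray('top',z(254,183,260),.091))
print('stand corners',g:=ray('top',[z(215,105,260),z(298,128,260),z(268,283,260),z(184,262,260)],.035), g.mean(0))
print(toolmat(get_state()))
for n,uv in dict(mug=(178,132),cup=(120,218),hopper=(243,120),tamper=(250,240)).items(): print(n,ray('top',uv,.08))
E
```

```text
holes [[0.5268 0.2155 0.105 ]
 [0.5234 0.1553 0.105 ]
 [0.5261 0.1867 0.105 ]] 0.060237807375144656
body corners [[0.6101 0.2227 0.066 ]
 [0.5779 0.0986 0.066 ]
 [0.4366 0.1394 0.066 ]
 [0.4729 0.2632 0.066 ]]
red [[0.5664 0.2012 0.105 ]]
grip top [[ 0.5259 -0.1893  0.091 ]]
stand corners [[ 0.5879 -0.1731  0.035 ]
 [ 0.5718 -0.2294  0.035 ]
 [ 0.4659 -0.2058  0.035 ]
 [ 0.4802 -0.1495  0.035 ]] [ 0.5264 -0.1894  0.035 ]
[[-0.9533  0.302  -0.0006]
 [ 0.302   0.9533 -0.0013]
 [ 0.0002 -0.0015 -1.    ]]
mug [[0.736 0.218 0.08 ]]
cup [[0.4787 0.3777 0.08  ]]
hopper [[0.7732 0.0239 0.08  ]]
tamper [[0.4146 0.0032 0.08  ]]
```

Emit:
drive_tool:
  targets: [0, 0, -5, 0, 0, 0, 1, 0, 0, 0, -36, -46, 0, 0.8, 0, 0, 0, -36, -46, 0, 0.7, 0, 0, 0, -36, -46, 0, 0.7, 0, 0, 0, -36, -46, 0, 0.7, 0, 0, 0, -36, -46, 0, 0.7, 0, 0, 0, -36, -46, 0, 0.7, 0, 0, 0, -36, -46, 0, 0.7, 0, 0, 0, -36, -46, 2, 0.7, 0, 0, 0, -36, -46, 4, 0.7, 0, 0, 0, -36, -46, 6, 0.7, 0, 0, 0, -36, -46, 6, 0.7]

```text
clock: 1.65
position: [0.4504, -0.0338, 0.2131]
ee_rot: [0.0, 0.11, 0.994, 0.0]
contact_force: [0.7, 0.6, 0.5]
width: 0.0599
```

Emit:
drive_tool:
  targets: [0, 0, 0, -36, -46, 6, 0.7, 0, 0, 0, -36, -46, 6, 0.7, 0, 0, 0, -36, -46, 0, 0.7, 0, 0, 0, 0, 0, 0, 0.7, 0, 0, 0, 0, 0, 0, 0.7]

```text
clock: 2.28
position: [0.5246, -0.1897, 0.2006]
ee_rot: [-0.001, 0.11, 0.994, 0.001]
contact_force: [-1.0, 0.3, -0.6]
width: 0.0598
```

```bash
python3 - <<'E'
from h import *
im,s=snap('wrist','w1'); print(s)
cv2.imwrite('pics/w1z.png',cv2.resize(im[:,:,::-1],(800,600),interpolation=cv2.INTER_CUBIC))
E
```

```text
{'clock': 2.275, 'qpos': array([-0.4721,  0.2704,  1.5909,  0.0006,  1.2825, -1.8228]), 'qd': array([ 0.0212, -0.0221,  0.0157,  0.001 , -0.0003, -0.0001]), 'effort': array([ -0.849 , -39.681 , -24.3047,  -0.0694,  -0.1052,  -0.0013]), 'position': array([ 0.5246, -0.1897,  0.2006]), 'ee_rot': array([-0.001 ,  0.1099,  0.9939,  0.0007]), 'contact_force': array([-1.0094,  0.2717, -0.6295]), 'moment': array([ 0.0168, -0.0495,  0.0129]), 'width': 0.05975841667794967}
```

View pics/w1z.png

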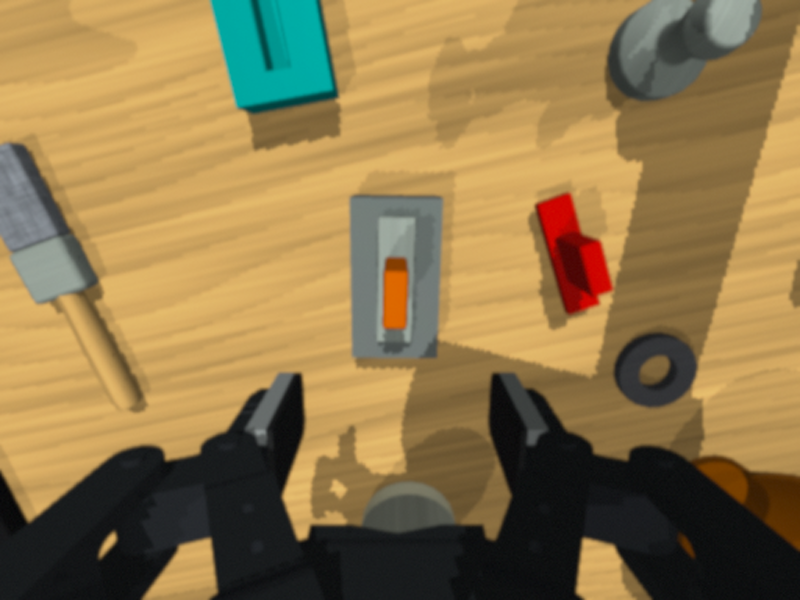

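```bash
python3 - <<'E'
from h import *
s=json.load(open('pics/w1.json'))
p=np.array([(385,272),(408,272),(407,328),(384,328)])/1.5625
g=ray('wrist',p,.091,s); print('grip',g,g.mean(0),np.linalg.norm(g[1]-g[0]),np.linalg.norm(g[2]-g[1]))
p=np.array([(351,197),(441,197),(437,357),(351,357)])/1.5625
g=ray('wrist',p,.035,s); print('stand',g,g.mean(0),np.linalg.norm(g[1]-g[0]),np.linalg.norm(g[2]-g[1]))
p=np.array([(379,217),(415,217),(411,343),(378,343)])/1.5625
b=ray('wrist',p,.045,s); print('bar',b,b.mean(0),np.linalg.norm(b[1]-b[0]),np.linalg.norm(b[2]-b[1]))
for q in(g,b):
  print([np.degrees(np.arctan2(*(q[i]-q[j])[1::-1])) for i,j in((3,0),(2,1))])
  print([np.degrees(np.arctan2(*(q[i]-q[j])[1::-1])) for i,j in((0,1),(3,2))])
E
```

```text
grip [[ 0.5069 -0.1913  0.091 ]
 [ 0.5097 -0.1791  0.091 ]
 [ 0.5412 -0.1865  0.091 ]
 [ 0.5383 -0.1992  0.091 ]] [ 0.524 -0.189  0.091] 0.012596708120253068 0.03235274194661873
stand [[ 0.4658 -0.2054  0.035 ]
 [ 0.4783 -0.1491  0.035 ]
 [ 0.5858 -0.1731  0.035 ]
 [ 0.5725 -0.2322  0.035 ]] [ 0.5256 -0.19    0.035 ] 0.05762282866750789 0.11004748228396047
bar [[ 0.4811 -0.1902  0.045 ]
 [ 0.4861 -0.1682  0.045 ]
 [ 0.5677 -0.1883  0.045 ]
 [ 0.5628 -0.2101  0.045 ]] [ 0.5244 -0.1892  0.045 ] 0.022561517810095518 0.08409417928829244
[np.float64(-14.1347653815733), np.float64(-12.572609532090691)]
[np.float64(-102.62547395544976), np.float64(-102.6628037857042)]
[np.float64(-13.652983229888791), np.float64(-13.823009866287698)]
[np.float64(-102.62976124004138), np.float64(-102.65923898383969)]
```

Emit:
drive_tool:
  targets: [0, 0, 0, 0, 0, 50, 0.6, 0, 0, 0, 0, 0, 50, 0.6, 0, 0, 0, 0, 0, 30, 0.6, 0, 0, 0, 0, 0, 19, 0.6, 0, 0, 0, 0, 0, 0, 0.6, 0, 0, 0, 0, 0, 0, 0, 0, 0, 0, 0, 0, 0, 0, 0, 0, 0, 0, 0, 0, 0, 0, 0, 0, 0, 0, 0, 0]
  grip_force: 60

```text
clock: 3.45
position: [0.5262, -0.1903, 0.0537]
ee_rot: [0.001, 0.11, 0.994, -0.0]
contact_force: [0.6, 1.7, 6.7]
width: 0.0134
```

```bash
python3 - <<'E'
from h import *
im,s=snap('wrist','w2'); print(s)
cv2.imwrite('pics/w2z.png',cv2.resize(im[:,:,::-1],(800,600),interpolation=cv2.INTER_CUBIC))
E
```

```text
{'clock': 3.45, 'qpos': array([-0.4717,  0.4074,  1.793 ,  0.0007,  0.9388, -1.8233]), 'qd': array([-0.001 , -0.0012,  0.0007,  0.0028, -0.0012,  0.0001]), 'effort': array([ -0.5905, -40.0956, -17.4555,  -0.2395,  -0.3148,   0.0623]), 'position': array([ 0.5262, -0.1903,  0.0537]), 'ee_rot': array([ 0.0012,  0.1096,  0.994 , -0.0002]), 'contact_force': array([0.6251, 1.7028, 6.6782]), 'moment': array([0.2124, 0.0342, 0.0724]), 'width': 0.013401633202993618}
```

View pics/w2z.png

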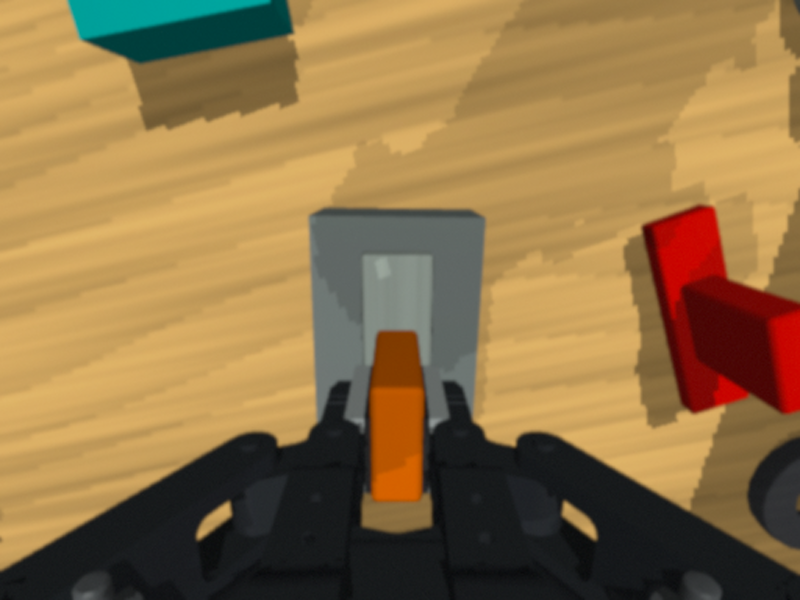

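Emit:
drive_tool:
  targets: [0, 0, 0, 0, 0, -15, 0, 0, 0, 0, 0, 0, -35, 0, 0, 0, 10.1, 0, 0, -15, 0, 0, 0, 10.1, 0, 0, -15, 0, 0, 0, 10.1, 0, 0, -15, 0, 0, 0, 10.1, 0, 0, -15, 0, 0, 0, 10.1, 0, 0, -15, 0, 0, 0, 10.1, 0, 0, -15, 0, 0, 0, 10.1, 0, 0, -15, 0, 0, 0, 10.1, 0, 0, -15, 0]

```text
clock: 4.75
position: [0.5248, -0.19, 0.223]
ee_rot: [-0.0, 0.73, 0.684, -0.0]
contact_force: [-0.3, -0.4, -2.4]
width: 0.0132
```

Emit:
drive_tool:
  targets: [0, 0, 0, 57, -2, 0, 0, 0, 0, 0, 57, -2, 0, 0, 0, 0, 0, 57, -2, 0, 0, 0, 0, 0, 57, -2, 0, 0, 0, 0, 0, 57, -2, 0, 0, 0, 0, 0, 57, -2, 0, 0, 0, 0, 0, 57, -2, 0, 0, 0, 0, 0, 57, -2, 0, 0, 0, 0, 0, 60, -2, 0, 0, 0, 0, 0, 0, 0, 0, 0, 0, 0, 0, 0, 0, 0, 0, 0, 0, 0, 0, 0, 0, 0]

```text
clock: 6.25
position: [0.5377, 0.3247, 0.2224]
ee_rot: [0.0, 0.728, 0.685, -0.0]
contact_force: [-0.0, -0.0, -2.6]
width: 0.0129
```

```bash
python3 - <<'E'
from h import *
im,s=snap('wrist','w3'); print(s)
cv2.imwrite('pics/w3z.png',cv2.resize(im[:,:,::-1],(800,600),interpolation=cv2.INTER_CUBIC))
im,s=snap('side','s3')
cv2.imwrite('pics/s3z.png',cv2.resize(im[50:250,60:330,::-1],(800,592),interpolation=cv2.INTER_CUBIC))
E
```

```text
{'clock': 6.25, 'qpos': array([ 0.4328,  0.361 ,  1.4001, -0.0005,  1.381 ,  0.4932]), 'qd': array([-0.0073, -0.0028, -0.0002,  0.0052, -0.0015,  0.0008]), 'effort': array([  0.5354, -48.1971, -25.8044,   0.0429,  -0.0025,  -0.0016]), 'position': array([0.5377, 0.3247, 0.2224]), 'ee_rot': array([ 0.0001,  0.7281,  0.6855, -0.0003]), 'contact_force': array([-0.03  , -0.0022, -2.5978]), 'moment': array([-0.0125,  0.0339, -0.0227]), 'width': 0.01293754237975956}
```

View pics/w3z.png

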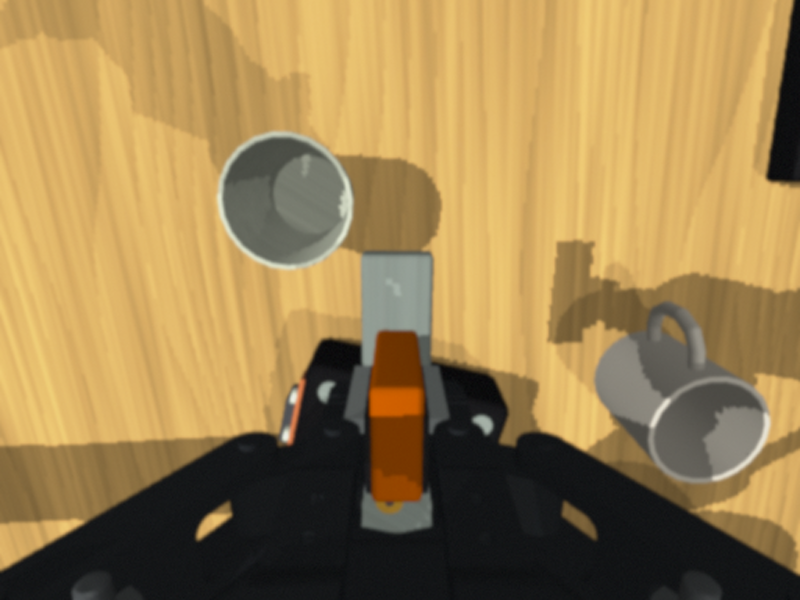

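View pics/s3z.png

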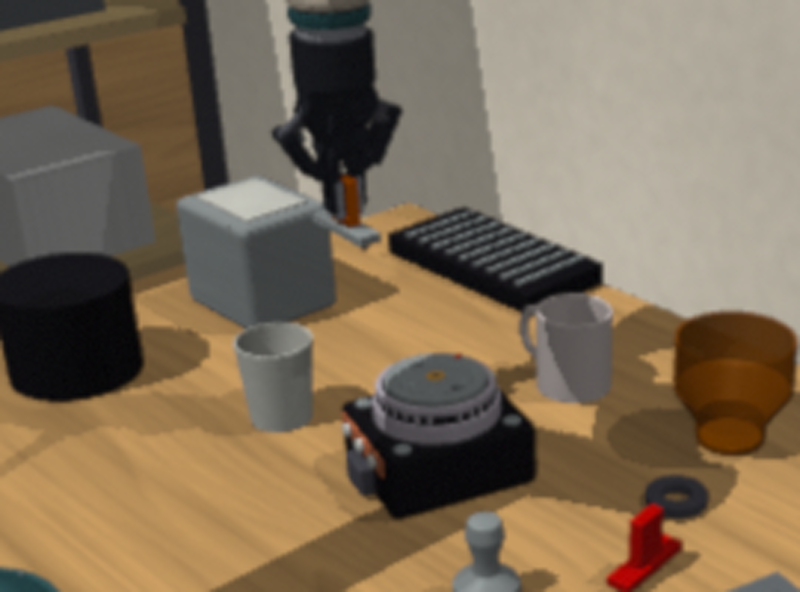

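Emit:
drive_tool:
  targets: [0, 0, 0, -55, -1, 0, 0, 0, 0, 0, -55, -1, 0, 0, 0, 0, 0, -55, -1, 0, 0, 0, 0, 0, -53, -1, 0, 0, 0, 0, 0, 0, 0, 0, 0, 0, 0, 0, 0, 0, 0, 0]

```text
clock: 7.1
position: [0.521, 0.1081, 0.2227]
ee_rot: [-0.0, 0.728, 0.685, 0.001]
contact_force: [0.5, 0.1, -2.4]
width: 0.0136
```

```bash
python3 - <<'E'
from h import *
im,s=snap('wrist','w4'); print(s['position'],s['ee_rot'])
cv2.imwrite('pics/w4z.png',cv2.resize(im[:,:,::-1],(800,600),interpolation=cv2.INTER_CUBIC))
cv2.imwrite('pics/w4y.png',cv2.resize(im[0:300,120:420,::-1],(600,600),interpolation=cv2.INTER_CUBIC))
E
```

```text
[0.521  0.1081 0.2227] [-0.0001  0.7284  0.6852  0.0006]
```

View pics/w4y.png

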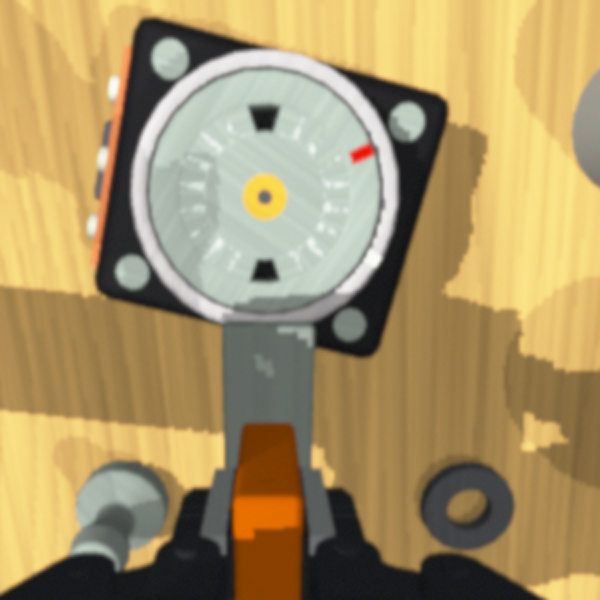

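```bash
python3 - <<'E'
from h import *
s=json.load(open('pics/w4.json')); Rm=toolmat(s); p0=np.array(s['position'])
f=lambda P:np.array(P)/2+[120-.25,-.25]
h=ray('wrist',f([(264.5,117.5),(265.5,270.5),(265,197),(362,153),(373,258)]),.105,s)
print(h, np.linalg.norm(h[0]-h[1])); m=h[:2].mean(0)
print('mid',m,'angle',np.degrees(np.arctan2(*(h[0]-h[1])[1::-1])),'tool x ang',np.degrees(np.arctan2(Rm[1,0],Rm[0,0])))
print('mid in tool',Rm.T@(m-p0))
d=h[3]-m;e=h[4]-m; a=lambda v:np.degrees(np.arctan2(v[1],v[0])); print('red,white',a(d),a(e),np.linalg.norm(d[:2]),np.linalg.norm(e[:2]))
c=ray('wrist',f([(130,186),(398,186),(265,50),(265,322)]),.1,s); print('rim',c)
b=ray('wrist',f([(223,323),(313,323)]),p0[2]-.0087,s); print('bar end in tool',(b-p0)@Rm)
b=ray('wrist',f([(233,497),(302,497)]),p0[2]+.0373,s); print('griptop far edge in tool',(b-p0)@Rm)
E
```

```text
[[0.5269 0.2175 0.105 ]
 [0.5236 0.1577 0.105 ]
 [0.5252 0.1874 0.105 ]
 [0.5654 0.2019 0.105 ]
 [0.5694 0.1601 0.105 ]] 0.05993561643682036
mid [0.5252 0.1876 0.105 ] angle 86.82606761827985 tool x ang 86.49776721101378
mid in tool [ 0.0795 -0.0007  0.1178]
red,white 19.629465769874482 -31.949687340432902 0.04266852016542563 0.05198361829121861
rim [[0.4692 0.1954 0.1   ]
 [0.581  0.1886 0.1   ]
 [0.5287 0.2427 0.1   ]
 [0.5219 0.1348 0.1   ]]
bar end in tool [[ 0.0455 -0.0109  0.0087]
 [ 0.0455  0.0119  0.0088]]
griptop far edge in tool [[ 0.0195 -0.0062 -0.0373]
 [ 0.0195  0.007  -0.0373]]
```

View pics/w4z.png

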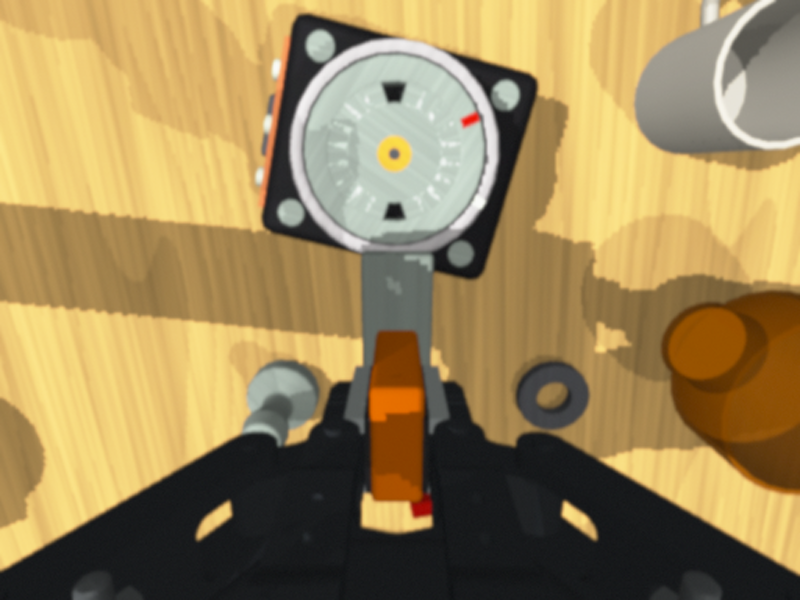

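Emit:
drive_tool:
  targets: [0, 0, -0.3, 40, -1, 0, 0, 0, 0, 0, 37, 0, 20, 0, 0, 0, 0, 0, 0, 30, 0, 0, 0, 0, 0, 0, 22, 0, 0, 0, 0, 0, 0, 0, 0, 0, 0, 0, 0, 0, 0, 0]

```text
clock: 7.9
position: [0.5249, 0.1865, 0.1511]
ee_rot: [0.0, 0.726, 0.688, 0.001]
contact_force: [0.8, 0.5, -0.9]
width: 0.0135
```

```bash
python3 - <<'E'
from h import *
im,s=snap('side','s5'); print(s['position'],s['ee_rot'],s['contact_force'])
cv2.imwrite('pics/s5z.png',cv2.resize(im[130:230,150:270,::-1],(720,600),interpolation=cv2.INTER_CUBIC))
im,s=snap('wrist','w5');cv2.imwrite('pics/w5z.png',cv2.resize(im[100:384,120:420,::-1],(600,568),interpolation=cv2.INTER_CUBIC))
E
```

```text
[0.5249 0.1865 0.1511] [0.0003 0.7255 0.6882 0.0008] [ 0.8198  0.5081 -0.9021]
```

View pics/s5z.png

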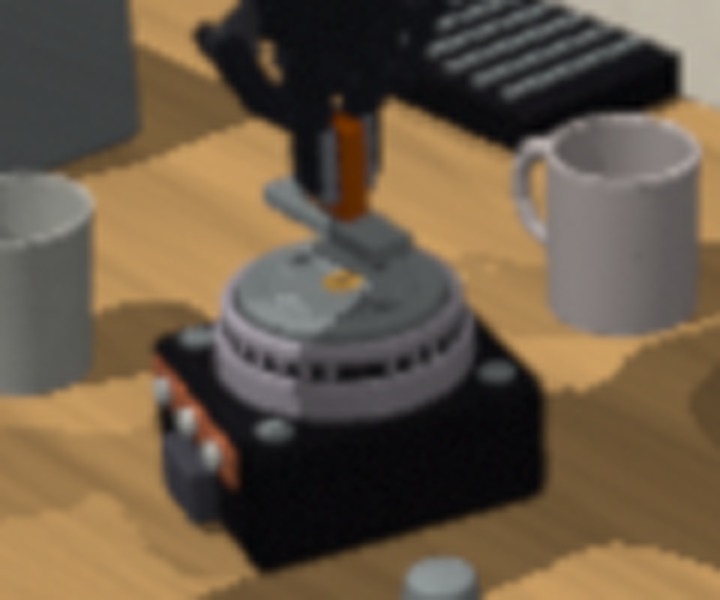

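View pics/w5z.png

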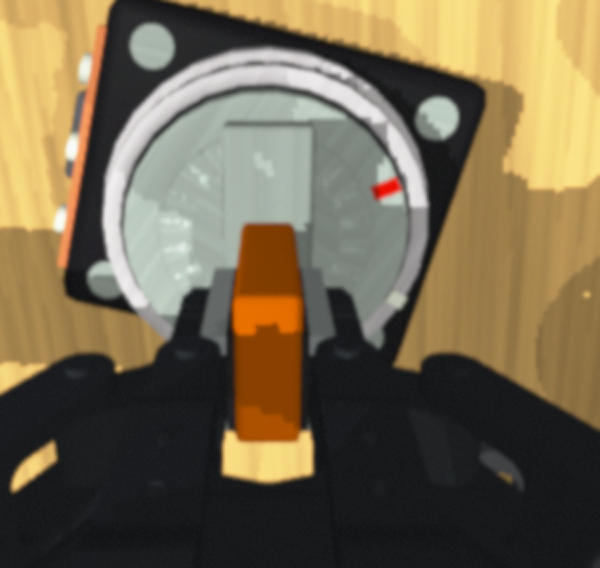

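Emit:
drive_tool:
  targets: [0, 0, 0, 0, 0, 8, 0, 0, 0, 0, 0, 0, 6, 0, 0, 0, 0, 0, 0, 2, 0, 0, 0, 0, 0, 0, 2, 0, 0, 0, 0, 0, 0, 2, 0, 0, 0, 0, 0, 0, 1, 0, 0, 0, 0, 0, 0, 0, 0]

```text
clock: 8.88
position: [0.5243, 0.1856, 0.1293]
ee_rot: [-0.0, 0.726, 0.688, 0.0]
contact_force: [-0.6, -0.3, -2.8]
width: 0.0134
```

Emit:
drive_tool:
  targets: [0, 0, 0, 0, 0, 1, 0, 0, 0, 0, 0, 0, 1, 0, 0, 0, 0, 0, 0, 1, 0, 0, 0, 0, 0, 0, 1, 0, 0, 0, 0, 0, 0, 0, 0]

```text
clock: 9.5
position: [0.5242, 0.1856, 0.1252]
ee_rot: [-0.0, 0.726, 0.688, -0.0]
contact_force: [-0.2, -0.2, -2.9]
width: 0.0133
```

```bash
python3 - <<'E'
from h import *
im,s=snap('side','s6'); print(s['position'],s['ee_rot'],s['contact_force'],s['moment'])
cv2.imwrite('pics/s6z.png',cv2.resize(im[130:230,150:270,::-1],(720,600),interpolation=cv2.INTER_CUBIC))
E
```

```text
[0.5242 0.1856 0.1252] [-0.0001  0.7258  0.6879 -0.0001] [-0.1717 -0.1839 -2.8973] [-0.004  -0.0158  0.0064]
```

View pics/s6z.png

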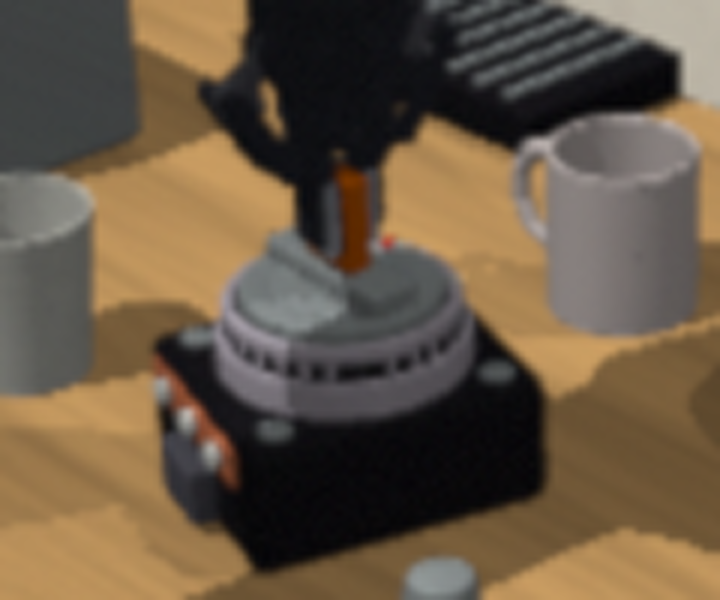

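Emit:
drive_tool:
  targets: [0, 0, 0, 0, 0, 1, 0, 0, 0, 0, 0, 0, 0, 0, 0, 0, 0, 0, 0, 0, 0, 0, 0, 0, 0, 0, 0, 0]

```text
clock: 10.05
position: [0.5243, 0.1856, 0.1244]
ee_rot: [0.0, 0.726, 0.688, 0.0]
contact_force: [-0.7, 0.2, -2.8]
width: 0.0134
```

Emit:
drive_tool:
  targets: [0, 0, 2, 0, 0, 0, 0, 0, 0, 3, 0, 0, 0, 0, 0, 0, 3, 0, 0, 0, 0, 0, 0, 3, 0, 0, 0, 0, 0, 0, 3, 0, 0, 0, 0, 0, 0, 3, 0, 0, 0, 0, 0, 0, 3, 0, 0, 0, 0]

```text
clock: 10.92
position: [0.5243, 0.1856, 0.1244]
ee_rot: [0.0, 0.835, 0.55, 0.0]
contact_force: [-0.4, 0.3, -1.9]
width: 0.013
```

```bash
python3 - <<'E'
from h import *
s=get_state(); Rm=toolmat(s); print(s['position'],s['contact_force'],s['moment'],np.degrees(np.arctan2(Rm[1,0],Rm[0,0])),s['width'])
E
```

```text
[0.5243 0.1856 0.1244] [-0.3911  0.2589 -1.8942] [-0.0256  0.1231  0.1519] 66.8006113349251 0.013031556556521069
```

Emit:
drive_tool:
  targets: [0, 0, 3, 0, 0, 0, 0, 0, 0, 3, 0, 0, 0, 0, 0, 0, 3, 0, 0, 0, 0, 0, 0, 3, 0, 0, 0, 0, 0, 0, 3, 0, 0, 0, 0, 0, 0, 3, 0, 0, 0, 0, 0, 0, 3, 0, 0, 0, 0, 0, 0, 2, 0, 0, 0, 0, 0, 0, 2, 0, 0, 0, 0, 0, 0, 0, 0, 0, 0, 0]

```text
clock: 12.18
position: [0.5237, 0.1858, 0.1243]
ee_rot: [-0.0, 0.934, 0.357, -0.0]
contact_force: [-2.3, 1.5, -0.7]
width: 0.0137
```

```bash
python3 - <<'E'
from h import *
im,s=snap('wrist','w7'); Rm=toolmat(s); print(s['position'],s['contact_force'],s['moment'],np.degrees(np.arctan2(Rm[1,0],Rm[0,0])),s['width'])
cv2.imwrite('pics/w7z.png',cv2.resize(im[100:384,120:420,::-1],(600,568),interpolation=cv2.INTER_CUBIC))
E
```

```text
[0.5237 0.1858 0.1243] [-2.2876  1.5282 -0.7262] [0.316  0.4238 0.094 ] 41.89344289403658 0.013654168830612847
```

View pics/w7z.png

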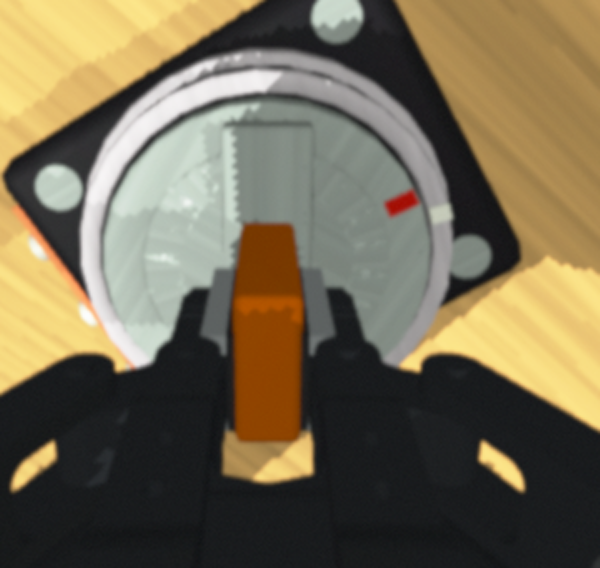

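Emit:
drive_tool:
  targets: [0, 0, 2, 0, 0, 0, 0, 0, 0, 2, 0, 0, 0, 0, 0, 0, 2, 0, 0, 0, 0, 0, 0, 0, 0, 0, 0, 0]

```text
clock: 12.72
position: [0.5239, 0.1859, 0.1241]
ee_rot: [-0.0, 0.951, 0.308, -0.0]
contact_force: [-3.7, 3.7, -2.2]
width: 0.0133
```

```bash
cat > st.py <<'E'
from h import *
s=get_state(); Rm=toolmat(s); print(s['position'],s['contact_force'],s['moment'],np.degrees(np.arctan2(Rm[1,0],Rm[0,0])),s['width'])
E
python3 st.py
```

```text
[0.5239 0.1859 0.1241] [-3.6781  3.6636 -2.2241] [0.6044 0.6175 0.1564] 35.87817992442568 0.013264043986283051
```

Emit:
drive_tool:
  targets: [0, 0, 1.5, 0, -1, 0, 0, 0, 0, 1.5, 0, 0, 0, 0, 0, 0, 1.5, 0, 0, 0, 0, 0, 0, 0, 0, 0, 0, 0]

```text
clock: 13.22
position: [0.5238, 0.1862, 0.1242]
ee_rot: [0.0, 0.963, 0.271, 0.0]
contact_force: [-1.0, 0.3, -3.3]
width: 0.0135
```

```bash
python3 st.py
```

```text
[0.5238 0.1862 0.1242] [-1.0461  0.258  -3.3477] [0.178  0.3617 0.0711] 31.398290624912395 0.013471124261159803
```

Emit:
drive_tool:
  targets: [0, 0, 1, 0, 0, 0, 0, 0, 0, 1, 0, 0, 0, 0, 0, 0, 1, 0, 0, 0, 0, 0, 0, 0, 0, 0, 0, 0]

```text
clock: 13.72
position: [0.5237, 0.1862, 0.1242]
ee_rot: [0.0, 0.969, 0.246, 0.0]
contact_force: [-1.3, 1.0, -4.0]
width: 0.0137
```

```bash
python3 - <<'E'
from h import *
exec(open('st.py').read())
im,s=snap('wrist','w8')
cv2.imwrite('pics/w8z.png',cv2.resize(im[100:384,120:420,::-1],(600,568),interpolation=cv2.INTER_CUBIC))
E
```

```text
[0.5237 0.1862 0.1242] [-1.3091  1.012  -3.9924] [0.0934 0.2233 1.4152] 28.51759025337793 0.013657891563830358
```

View pics/w8z.png

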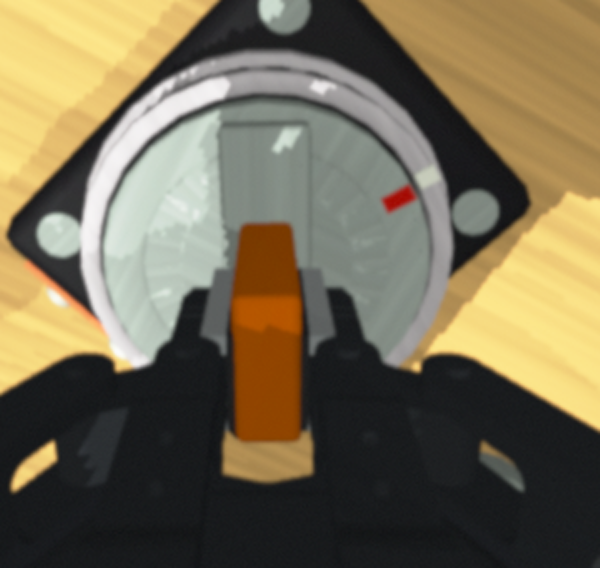

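Emit:
drive_tool:
  targets: [0, 0, -1.5, 0, 0, 0, 0, 0, 0, 0, 0, 0, 0, 0, 0, 0, 0, 0, 0, 0, 0]

```text
clock: 14.15
position: [0.5238, 0.1862, 0.1242]
ee_rot: [0.0, 0.966, 0.258, 0.0]
contact_force: [-0.9, -0.1, -5.2]
width: 0.0134
```

```bash
python3 st.py
```

```text
[0.5238 0.1862 0.1242] [-0.9403 -0.1402 -5.2194] [-0.0818  0.1166  0.7127] 29.887217792319476 0.013362335740180165
```

Emit:
drive_tool:
  targets: [0, 0, -1.5, 0, 0, 0, 0, 0, 0, -1.0, 0, 0, 0, 0, 0, 0, 0, 0, 0, 0, 0]

```text
clock: 14.52
position: [0.5243, 0.1866, 0.1248]
ee_rot: [-0.0, 0.96, 0.279, 0.001]
contact_force: [-0.4, -0.3, -2.3]
width: 0.0135
```

```bash
python3 st.py
```

```text
[0.5243 0.1866 0.1248] [-0.3722 -0.3097 -2.3194] [-0.0194  0.0081  0.0311] 32.374651840261656 0.013467183661378876
```

Emit:
drive_tool:
  targets: [0, 0, 0, 0, 0, -3, 0, 0, 0, 0, 0, 0, -6, 0, 0, 0, 0, 0, 0, -12, 0, 0, 0, 0, 0, 0, -15, 0, 0, 0, 0, 0, 0, -25, 0, 0, 0, 9, 0, 0, -10, 0, 0, 0, 9, 0, 0, -10, 0, 0, 0, 9, 0, 0, -10, 0, 0, 0, 9, 0, 0, -5, 0, 0, 0, 9, 0, 0, 0, 0, 0, 0, 0, 0, 0, 0, 0]

```text
clock: 15.9
position: [0.5239, 0.1865, 0.2214]
ee_rot: [-0.0, 0.994, -0.109, 0.001]
contact_force: [0.2, -0.8, -3.8]
width: 0.0133
```

```bash
python3 - <<'E'
exec(open('st.py').read())
d=np.array([.5247,-.1892,.2])-s['position']; print('shift mm in tool',Rm.T@d*1000)
E
```

```text
[0.5239 0.1865 0.2214] [ 0.2489 -0.8389 -3.7735] [ 0.0037  0.0179 -0.0089] -12.474544451549141 0.013329528414118559
shift mm in tool [ 81.8894 366.6505  21.2484]
```

Emit:
drive_tool:
  targets: [0, 0, 0, 11.7, 52.4, 0, 0, 0, 0, 0, 11.7, 52.4, 0, 0, 0, 0, 0, 11.7, 52.4, 0, 0, 0, 0, 0, 11.7, 52.4, 0, 0, 0, 0, 0, 11.7, 52.4, 0, 0, 0, 0, 0, 11.7, 52.4, 0, 0, 0, 0, 0, 11.7, 52.4, 0, 0, 0, 0, 0, 0, 0, 50, 0, 0, 0, 0, 0, 0, 40, 0, 0, 0, 0, 0, 0, 20, 0, 0, 0, 0, 0, 0, 0, 0, 0, 0, 0, 0, 0, 0, 0]

```text
clock: 17.4
position: [0.5247, -0.1899, 0.1115]
ee_rot: [0.0, 0.994, -0.109, 0.001]
contact_force: [0.1, 0.1, -2.2]
width: 0.0133
```

```bash
python3 - <<'E'
exec(open('st.py').read())
im,_=snap('wrist','w9'); t,_=snap('top','t9'); sd,_=snap('side','s9')
a=cv2.resize(im[100:384,120:420,::-1],(400,380),interpolation=cv2.INTER_CUBIC)
b=cv2.resize(t[160:250,145:240,::-1],(400,380),interpolation=cv2.INTER_CUBIC)
cv2.imwrite('pics/w9z.png',np.hstack([a,b]))
cv2.imwrite('pics/s9z.png',cv2.resize(sd[200:300,250:370,::-1],(720,600),interpolation=cv2.INTER_CUBIC))
E
```

```text
[ 0.5247 -0.1899  0.1115] [ 0.1234  0.0637 -2.2296] [ 0.0361 -0.033   0.0381] -12.512728611074362 0.013267922560203926
```

View pics/w9z.png

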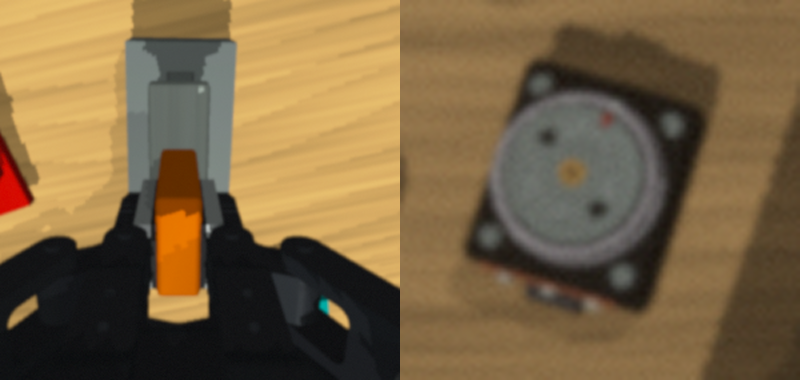

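View pics/s9z.png

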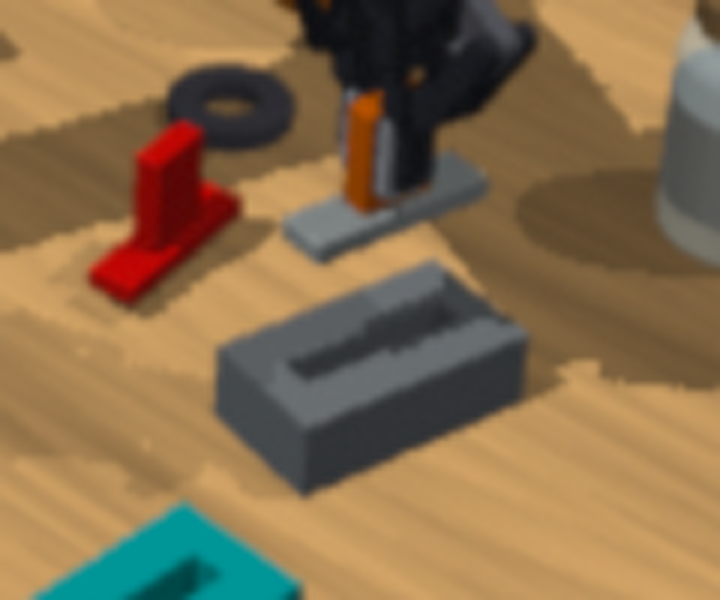

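Emit:
drive_tool:
  targets: [0, 0, 0, 0, 0, 25, 0, 0, 0, 0, 0, 0, 15, 0, 0, 0, 0, 0, 0, 10, 0, 0, 0, 0, 0, 0, 5, 0, 0, 0, 0, 0, 0, 2, 0, 0, 0, 0, 0, 0, 0, 0, 0, 0, 0, 0, 0, 0, 0]

```text
clock: 18.42
position: [0.524, -0.1895, 0.0538]
ee_rot: [0.0, 0.994, -0.11, 0.0]
contact_force: [-0.4, 0.6, 0.8]
width: 0.0132
```

```bash
python3 st.py
```

```text
[ 0.524  -0.1895  0.0538] [-0.3553  0.6269  0.8376] [ 0.1187  0.2883 -0.0673] -12.576330995030485 0.01322152568353759
```

Emit:
drive_tool:
  targets: [0, 0, 0, 0, 0, 0, 0.25, 0, 0, 0, 0, 0, 0, 0.45, 0, 0, 0, 0, 0, 0, 0.6, 0, 0, 0, 0, 0, 0, 0.6, 0, 0, 0, 0, 0, -10, 0.6, 0, 0, 0, 0, 0, -30, 0.6, 0, 0, 0, 0, 0, -50, 0.6, 0, 0, 0, 0, 0, -60, 0.6, 0, 0, 0, 0, 0, 0, 0.6, 0, 0, 0, 0, 0, 0, 0.6]

```text
clock: 19.68
position: [0.5234, -0.1892, 0.2035]
ee_rot: [0.0, 0.994, -0.11, 0.0]
contact_force: [-0.2, -0.5, -0.6]
width: 0.0512
```

```bash
python3 - <<'E'
exec(open('st.py').read())
im,_=snap('wrist','w10'); sd,_=snap('side','s10')
a=cv2.resize(im[60:300,140:380,::-1],(400,400),interpolation=cv2.INTER_CUBIC)
b=cv2.resize(sd[200:300,260:360,::-1],(400,400),interpolation=cv2.INTER_CUBIC)
cv2.imwrite('pics/w10z.png',np.hstack([a,b]))
E
```

```text
[ 0.5234 -0.1892  0.2035] [-0.2333 -0.5172 -0.5676] [0.0516 0.003  0.0482] -12.577390806210758 0.051209910298610446
```

View pics/w10z.png

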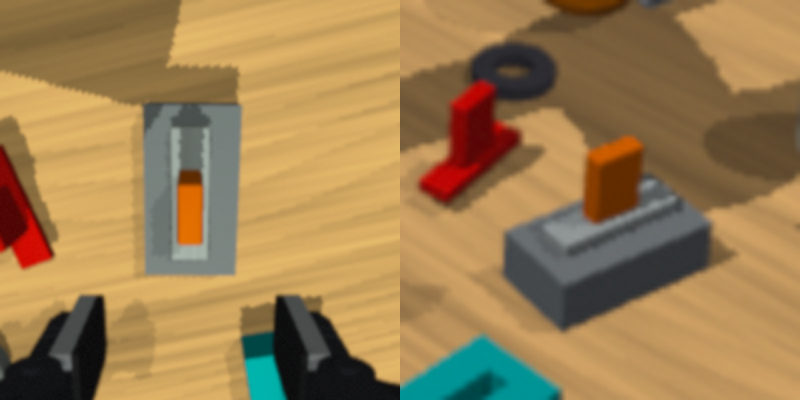

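```bash
python3 - <<'E'
from h import *
s=json.load(open('pics/w10.json')); f=lambda P:np.array(P)*.6+[140,60]
b=ray('wrist',f([(172,127),(209,127),(209,261),(170,261)]),.045,s).mean(0); g=ray('wrist',f([(146,104),(240,104),(236,275),(145,275)]),.035,s).mean(0)
print(b,g,np.linalg.norm((b-g)[:2])); sign_off()
E
```

```text
[ 0.5258 -0.1899  0.045 ] [ 0.5252 -0.1909  0.035 ] 0.0011641912002968225
the job is handed in; nothing more can be done
```

I seated the spanner in the ring, turned the ring to its stop, put the spanner back in its stand and handed the job in at about 20 s. The hand-in gives no verdict, so what follows is from my own checks.

- **Seating:** Both prongs dropped into the holes with no measurable pressing force. I estimate the tips were about 9 mm below the ring's face, and I held them there before turning.
- **Turning:** The holes turned about 51.6° (0.90 rad). That matches the angle I had measured beforehand between the red line and the white mark. At the stop the red line met the white mark and the torque rose to about 1.4 N m.
- **Force at the stop:** This came close to the limit. From the torque I estimate about 47 N in total over the two prongs, against the 50 N allowed, so I backed off right away. I also corrected a sideways force of about 5 N partway through the turn.
- **Return:** The spanner is released and standing in its own stand, turned half round from how it started. I measured its centre about 1 mm from the stand's middle and its bar down on the block.
- **Arm and bystanders:** The arm was clear of the spanner, with the fingers open above it. I did not measure the bystanders again at the end, but nothing looked disturbed in the last pictures.

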